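# Lay out the hole saws and the oil for the drill press

## Task

Set up for drilling: move the three hole saws from their coloured trays to the aluminium rack, one upright in each place, in the reverse left-to-right order as seen from the robot (the leftmost in the trays goes to the rack's right end, the middle one to the middle). Make up the oil stand too: first set the empty steel dish centred on the round black mat and let go of it, then stand the oil bottle centred in the dish. Never tip the oil bottle over.

Things in the scene. Friction and masses are not known exactly. Their poses are not given: they have to be found in the camera images.
- saw_red_mid (a point): Hole saw: an upright red steel cup, mouth down, 40 mm in diameter and 50 mm tall, with a steel nut (20 mm across, 6 mm) and a thin shank on top, 72 mm tall in all, 140 g. The point is on its axis, 36 mm above its underside (half-way up the whole); z is up. At the start it stands in the store tray of its own colour.
- tray_red: Fixed red square tray of the store row, 70 mm square, 64 mm inside, with a lip; its floor is 4 mm above its origin and its lip 12 mm above it. The origin is under its centre, 6 mm above the bench (the store's black board is 6 mm thick). x points away from the robot, y to the left along the row; the three trays stand 85 mm apart in a row, in an order that changes.
- saw_yellow_mid (a point): Hole saw: an upright yellow steel cup, mouth down, 44 mm in diameter and 50 mm tall, with a steel nut (20 mm across, 6 mm) and a thin shank on top, 72 mm tall in all, 140 g. The point is on its axis, 36 mm above its underside (half-way up the whole); z is up. At the start it stands in the store tray of its own colour.
- tray_yellow: Fixed yellow square tray of the store row, 70 mm square, 64 mm inside, with a lip; its floor is 4 mm above its origin and its lip 12 mm above it. The origin is under its centre, 6 mm above the bench (the store's black board is 6 mm thick). x points away from the robot, y to the left along the row; the three trays stand 85 mm apart in a row, in an order that changes.
- saw_blue_mid (a point): Hole saw: an upright blue steel cup, mouth down, 48 mm in diameter and 50 mm tall, with a steel nut (20 mm across, 6 mm) and a thin shank on top, 72 mm tall in all, 140 g. The point is on its axis, 36 mm above its underside (half-way up the whole); z is up. At the start it stands in the store tray of its own colour.
- tray_blue: Fixed blue square tray of the store row, 70 mm square, 64 mm inside, with a lip; its floor is 4 mm above its origin and its lip 12 mm above it. The origin is under its centre, 6 mm above the bench (the store's black board is 6 mm thick). x points away from the robot, y to the left along the row; the three trays stand 85 mm apart in a row, in an order that changes.
- rack: Fixed bare aluminium set-up rack, 86 by 270 mm, on the bench, with three square places in a row along its y axis, at y = -85, 0 and +85 mm from its origin (x = 0), each 64 mm square inside, floor 4 mm above the bench, lip top 12 mm above the bench. The origin is under its centre, at bench height; x points away from the robot, y to the left.
- mat: Fixed round black rubber mat, 96 mm in diameter, 4 mm thick, lying to the left or right of the rack (an amber jar, 60 mm in diameter and 80 mm tall, not part of the job, stands at the like place on the other side). The origin is at the centre of its underside, at bench height.
- dish_mid (a point): Round steel drip dish, open on top, 66 mm outside, 16 mm tall, wall 4 mm (58 mm inside), floor 4 mm thick, 90 g, lying on the bench to one side of the store. The point is on its axis, 8 mm above its underside; z is up.
- oil_mid (a point): White oil bottle with an orange cap and nozzle, 42 mm in diameter up to 66 mm, 96 mm tall in all, 120 g, standing on the bench on the other side of the store. The point is on its axis, 48 mm above its underside (half-way up); z is up.
Mind the look-alikes: they are no part of the job. Of the things shaped like the part that bears dish_mid, the bare steel one is meant. What is shaped like the part that bears saw_yellow_mid but purple is not meant.

How it is judged (in metres and radians):
On the way, in this order (a step that is already met when the one before it is completed fails the run):
1. the dish is set centred on the mat, let go, with the bottle not yet in or over it (horizontal distance between dish_mid and mat below 0.012 m and z of dish_mid in the frame of mat between 0.008 and 0.016 m and angle between dish_mid's own z axis and vertical below 0.1 rad and linear speed of dish below 0.02 m/s and angular speed of dish below 0.3 rad/s and contact force between the fingers and dish below 0.1 N and horizontal distance between oil_mid and dish_mid above 0.06 m), for 0.2 s.
2. the bottle stands upright and centred in the dish on the mat, let go (horizontal distance between dish_mid and mat below 0.012 m and z of dish_mid in the frame of mat between 0.008 and 0.016 m and angle between each of dish_mid, oil_mid's own z axis and vertical below 0.1 rad and horizontal distance between oil_mid and dish_mid below 0.008 m and z of oil_mid in the frame of dish_mid between 0.04 and 0.048 m and linear speed of oil below 0.02 m/s and angular speed of oil below 0.3 rad/s and contact force between the fingers and oil below 0.1 N), for 0.2 s.
At the end, for the whole second after the job is handed in: Saws upright on the rack's floor (14 mm from a place's centre along each rack axis, 4 mm in height) in the reverse of the trays' order; dish level within 12 mm of the mat's centre; bottle upright in it within 8 mm of its centre; all released and at rest (all of step 2 and ((y of tray_red in the frame of tray_yellow above 0.02 m and y of tray_yellow in the frame of tray_blue above 0.02 m and x of saw_red_mid in the frame of rack between -0.014 and 0.014 m and y of saw_red_mid in the frame of rack between -0.099 and -0.071 m and x of saw_yellow_mid in the frame of rack between -0.014 and 0.014 m and y of saw_yellow_mid in the frame of rack between -0.014 and 0.014 m and x of saw_blue_mid in the frame of rack between -0.014 and 0.014 m and y of saw_blue_mid in the frame of rack between 0.071 and 0.099 m) or (y of tray_red in the frame of tray_blue above 0.02 m and y of tray_blue in the frame of tray_yellow above 0.02 m and x of saw_red_mid in the frame of rack between -0.014 and 0.014 m and y of saw_red_mid in the frame of rack between -0.099 and -0.071 m and x of saw_blue_mid in the frame of rack between -0.014 and 0.014 m and y of saw_blue_mid in the frame of rack between -0.014 and 0.014 m and x of saw_yellow_mid in the frame of rack between -0.014 and 0.014 m and y of saw_yellow_mid in the frame of rack between 0.071 and 0.099 m) or (y of tray_yellow in the frame of tray_red above 0.02 m and y of tray_red in the frame of tray_blue above 0.02 m and x of saw_yellow_mid in the frame of rack between -0.014 and 0.014 m and y of saw_yellow_mid in the frame of rack between -0.099 and -0.071 m and x of saw_red_mid in the frame of rack between -0.014 and 0.014 m and y of saw_red_mid in the frame of rack between -0.014 and 0.014 m and x of saw_blue_mid in the frame of rack between -0.014 and 0.014 m and y of saw_blue_mid in the frame of rack between 0.071 and 0.099 m) or (y of tray_yellow in the frame of tray_blue above 0.02 m and y of tray_blue in the frame of tray_red above 0.02 m and x of saw_yellow_mid in the frame of rack between -0.014 and 0.014 m and y of saw_yellow_mid in the frame of rack between -0.099 and -0.071 m and x of saw_blue_mid in the frame of rack between -0.014 and 0.014 m and y of saw_blue_mid in the frame of rack between -0.014 and 0.014 m and x of saw_red_mid in the frame of rack between -0.014 and 0.014 m and y of saw_red_mid in the frame of rack between 0.071 and 0.099 m) or (y of tray_blue in the frame of tray_red above 0.02 m and y of tray_red in the frame of tray_yellow above 0.02 m and x of saw_blue_mid in the frame of rack between -0.014 and 0.014 m and y of saw_blue_mid in the frame of rack between -0.099 and -0.071 m and x of saw_red_mid in the frame of rack between -0.014 and 0.014 m and y of saw_red_mid in the frame of rack between -0.014 and 0.014 m and x of saw_yellow_mid in the frame of rack between -0.014 and 0.014 m and y of saw_yellow_mid in the frame of rack between 0.071 and 0.099 m) or (y of tray_blue in the frame of tray_yellow above 0.02 m and y of tray_yellow in the frame of tray_red above 0.02 m and x of saw_blue_mid in the frame of rack between -0.014 and 0.014 m and y of saw_blue_mid in the frame of rack between -0.099 and -0.071 m and x of saw_yellow_mid in the frame of rack between -0.014 and 0.014 m and y of saw_yellow_mid in the frame of rack between -0.014 and 0.014 m and x of saw_red_mid in the frame of rack between -0.014 and 0.014 m and y of saw_red_mid in the frame of rack between 0.071 and 0.099 m)) and z of saw_red_mid in the frame of rack between 0.036 and 0.044 m and angle between each of saw_red_mid, saw_yellow_mid, saw_blue_mid's own z axis and vertical below 0.1 rad and linear speed of each of saw_red, saw_yellow, saw_blue, dish below 0.02 m/s and angular speed of each of saw_red, saw_yellow, saw_blue, dish below 0.3 rad/s and z of saw_yellow_mid in the frame of rack between 0.036 and 0.044 m and z of saw_blue_mid in the frame of rack between 0.036 and 0.044 m and contact force between the fingers and saw_red below 0.1 N and contact force between the fingers and saw_yellow below 0.1 N and contact force between the fingers and saw_blue below 0.1 N and contact force between the fingers and dish below 0.1 N); the robot touches nothing.
It fails at once if the oil bottle is tipped (angle between oil_mid's own z axis and vertical above 0.6 rad).
It also fails if it takes over 115 s, if anything falls off the work surface, if the arm or the gripper's body presses on something with over 40 N, if the wrist force passes 120 N, or if a joint passes its speed limit or range.

## Robot

A 6-joint arm with a two-finger parallel gripper is mounted at the origin on the work surface. World frame = base frame: x ahead of the robot, y to its left, z up, the work surface at z = 0. Lengths are in m, angles in degrees, forces in N, time in s.
With the tool pointing down it reaches from about 0.4 to 0.825 m from the base axis. Payload 7 kg.
Tool frame: the origin (TCP) lies midway between the tips of the shut fingers; the grasp point (between the pads) lies r.grip_depth behind it (r.grip_depth is the distance from the TCP to the grasp point, in m); z points along the fingers, y is the direction in which the jaws open and shut (so a half turn about z gives the same grasp; the last joint's range is limited). The gripper opens to 88 mm and grips with 3 to 60 N. Pads are 19 mm wide; open, the fingers measure 130 mm over their backs; the gripper's body (78 mm by 193 mm) begins 47 mm behind the grasp point.
Start: joints at [-55.628, 20.546, 0.682, 0, -70.136, -16.507], TCP at [0.207, -0.642, 0.227] pointing down, gripper open.
Joint ranges: [-176.03, 176.03], [-82.01, 121.73], [-58.28, 71.71], [-173.87, 95.51], [-174.79, -0.11], [-173.66, 173.66]. Speed limits (degrees/s): [136.94, 136.94, 172.46, 180, 180, 180].

## Interface

Orientations are given as [roll, pitch, yaw] about the fixed x, y, z axes, in that order (R = Rz(yaw) Ry(pitch) Rx(roll)).
In Python, from plant import r, imaging, close_job gives the robot as it stands.
- The arm moves only by the tool step_arm, never from a script. Its argument "commands" is a list of rows, each a list of 2 entries, a list of its own where there are three numbers: the shift along the tool's x, y, z in mm, then the turn about the tool's z in degrees. In form: [[[x, y, z], twist], ...]. A call has 1 to 20 rows; each row shifts and turns the commanded pose from where the row before left it, along the tool's axes as they then stand; what a row does not reach is not made up. A row lasts 1/8 s, in which the tool goes at most 62.5 mm and 10.7 degrees, less where a joint would pass 70% of its speed; a pose out of reach is approached as far as the arm can. A call with a gripper value outside its range is refused whole. "gripper" is the closure, from 0 (fully open) to 1 (shut), set as the call begins (left out, the last holds). The fingers move at their own pace and stop on an object; "grip_force" is the grip in N (left out, the last holds). Time passes only in rows, so rows that do not move let the fingers close. It gives the time, the measured TCP pose, the force and the opening at its end, in the units of the state.
- r.get_state(): the state, without advancing time (a new reading comes with each control period).
- imaging.capture(name): name is "scene" or "top"; returns a dict with "img" (384x512x3 uint8, red, green, blue), "z_map" (384x512 float32, m along the optical axis (not along the pixel's ray), 0 where there is no reading), "vfov" (degrees; the focal length in pixels is half the picture's height over the tangent of half this angle, whatever the lens; pixels are square), "cx", "cy" (the principal point, pixels), "extrinsics" (4x4, takes a point from camera to world coordinates). Camera axes: x right, y down, z forward; pixel columns grow to the right and rows downward; lengths in m; the calibration is good to about 2 mm. A picture is of the moment at which its call begins.
- close_job(): hands the job in, once; it reports no verdict.
The state is a dict: "time_s": time; "joints": joint angles; "qd": joint speeds; "joint_torque": joint torques, N m; "tcp_pos": TCP position; "eef_rot": TCP orientation; "contact_force": force on the tool from outside, world axes, zero at the start; "moment": the same for the moment, N m; "gripper_width": finger opening in m.
Only numpy, scipy, OpenCV 4.12 (cv2) and the standard library are available. Lean on these libraries where they do the work, as an engineer would, in place of code of your own. Each camera call takes 0.05 s, during which the arm holds its last target.

## Working session

There is one attempt and no reset: what is moved stays moved. The work goes in short steps, Python scripts to look and compute and a tool call to move; the robot and the scene stay as the last step left them, time stands still between calls to the robot, and variables do not carry over. Pictures are saved under pics/ and viewed, and the job is handed in when it is done.

Besides the shell and the picture viewer there is one more tool, called after "Request:" as name(argument=value, ...), one argument or row to a line, values as JSON. step_arm: Moves the arm, as the interface text tells. Its arguments: {"type":"object","properties":{"commands":{"type":"array","items":{"type":"array"}},"gripper":{"type":"number"},"grip_force":{"type":"number"}},"required":["commands"]}

```bash
ls; mkdir -p pics; python3 - <<'E'
from plant import r, imaging
import cv2, numpy as np
print(r.get_state()); print(r.grip_depth)
for n in ("scene","top"):
    c=imaging.capture(n)
    cv2.imwrite(f"pics/{n}0.png",cv2.resize(c["img"][:,:,::-1],(800,600),interpolation=cv2.INTER_CUBIC))
    np.savez(f"{n}0.npz",**c)
    print(n,c["vfov"],c["cx"],c["cy"],c["extrinsics"].round(4).tolist(), (c["z_map"]==0).mean())
E
```

```text
pics
{'time_s': 0.0, 'joints': array([-5.56289441e+01,  2.05924993e+01,  6.33610082e-01, -1.78821157e-02,
       -7.01359969e+01, -1.65061995e+01]), 'qd': array([-0.03829988, -0.12057292, -0.0095258 , -0.10166022, -0.0813772 ,
        0.03328246]), 'joint_torque': array([ 1.33079542e-03, -5.82723355e+01,  2.93060428e+01,  6.99736252e+00,
        6.99873941e-03, -1.46209027e-04]), 'tcp_pos': array([ 0.20687629, -0.64200584,  0.22561647]), 'eef_rot': array([ 1.79904248e+02, -1.08437789e-02, -1.62141225e+02]), 'contact_force': array([-0.08944418, -1.060993  ,  0.46500671]), 'moment': array([-0.01727597, -0.02283604,  0.02441989]), 'gripper_width': 0.08762911185218428}
0.0188
scene 56.33064536468975 255.32050506690575 192.12877558651348 [[0.7449, 0.4356, -0.5054, 0.8763], [0.6669, -0.462, 0.5847, -0.4901], [0.0212, -0.7725, -0.6346, 0.5279], [0.0, 0.0, 0.0, 1.0]] 0.0038045247395833335
top 55.535152098583254 260.2314740695125 190.13438628795475 [[-0.0261, -0.9926, 0.1185, 0.4045], [-0.9996, 0.0277, 0.0115, -0.0583], [-0.0147, -0.1182, -0.9929, 0.8154], [0.0, 0.0, 0.0, 1.0]] 0.004247029622395833
```

View pics/scene0.png

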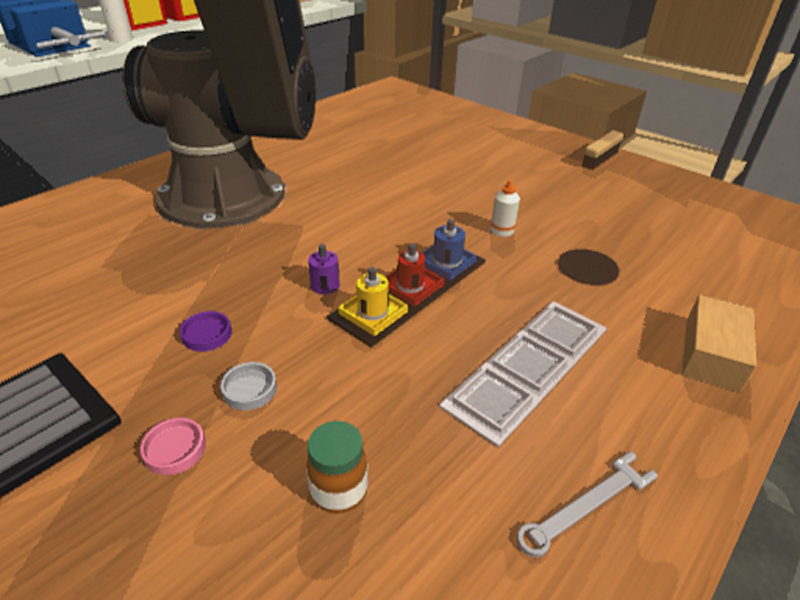

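View pics/top0.png

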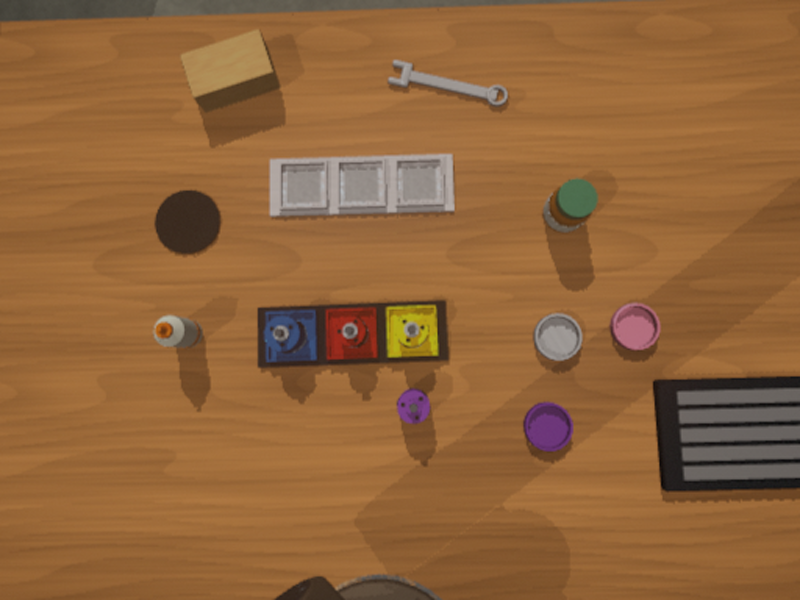

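The steel dish is at about (558,338) in the enlarged top view, with a pink one at (635,327) and a purple one at (548,427). The bare steel one is meant. The saws, from left to right, are blue (285,333), red (350,331) and yellow (411,330), and the purple one at (413,406) is the decoy. The bottle is at (175,331), the mat at (188,222) to the left of the rack, and the rack at (362,185). Next I measure these and enlarge a crop to confirm.

```bash
cat > h.py <<'E'
import numpy as np, cv2
def load(n): 
    d=np.load(n+".npz"); return {k:d[k] for k in d}
def foc(c): return c["img"].shape[0]/2/np.tan(np.radians(float(c["vfov"]))/2)
def cast(c,u,v,z):
    f=foc(c);u=np.asarray(u,float);v=np.asarray(v,float)
    d=np.stack([(u-c["cx"])/f,(v-c["cy"])/f,np.ones_like(u)],-1)@c["extrinsics"][:3,:3].T
    o=c["extrinsics"][:3,3]; t=(z-o[2])/d[...,2]
    return o+t[...,None]*d
def cloud(c):
    h,w=c["z_map"].shape;f=foc(c);u,v=np.meshgrid(np.arange(w),np.arange(h));Z=c["z_map"]
    P=np.stack([(u-c["cx"])/f*Z,(v-c["cy"])/f*Z,Z],-1)
    return P@c["extrinsics"][:3,:3].T+c["extrinsics"][:3,3]
def hsv(c): return cv2.cvtColor(np.ascontiguousarray(c["img"]),cv2.COLOR_RGB2HSV)
def proj(c,p):
    E=c["extrinsics"];q=(np.asarray(p)-E[:3,3])@E[:3,:3];f=foc(c)
    return np.stack([q[...,0]/q[...,2]*f+c["cx"],q[...,1]/q[...,2]*f+c["cy"]],-1)
E
python3 - <<'E'
from h import *
for n in ("top0","scene0"):
    c=load(n);P=cloud(c)
    print(n)
    for (u,v) in ([(30,100),(250,150),(480,30),(200,270),(330,180)] if n=="top0" else [(60,300),(250,270),(350,330),(150,180)]):
        print((u,v),P[v,u].round(4),cast(c,u,v,0).round(4))
c=load("top0");im=c["img"][:,:,::-1]
a=cv2.resize(im[110:310,90:430],None,fx=2.3,fy=2.3,interpolation=cv2.INTER_CUBIC);cv2.imwrite("pics/crop1.png",a)
c=load("scene0");im=c["img"][:,:,::-1]
a=cv2.resize(im[110:320,85:400],None,fx=2.5,fy=2.5,interpolation=cv2.INTER_CUBIC);cv2.imwrite("pics/crop2.png",a)
E
```

```text
top0
(30, 100) [0.7287 0.4836 0.0019] [0.7294 0.4848 0.    ]
(250, 150) [ 5.946e-01 -2.790e-02  5.000e-04] [ 0.5947 -0.0279  0.    ]
(480, 30) [ 8.667e-01 -5.757e-01  4.000e-04] [ 0.8669 -0.576   0.    ]
(200, 270) [0.3289 0.0877 0.0029] [0.3286 0.0882 0.    ]
(330, 180) [ 5.205e-01 -2.067e-01 -5.000e-04] [ 0.5204 -0.2066  0.    ]
scene0
(60, 300) [ 4.075e-01 -4.405e-01 -1.000e-04] [ 0.4076 -0.4405  0.    ]
(250, 270) [ 0.5993 -0.1785  0.0009] [ 0.5989 -0.178   0.    ]
(350, 330) [ 0.796  -0.1583  0.0011] [ 0.7958 -0.1576  0.    ]
(150, 180) [ 0.2403 -0.1419 -0.0013] [ 0.2418 -0.1427  0.    ]
```

View pics/crop1.png

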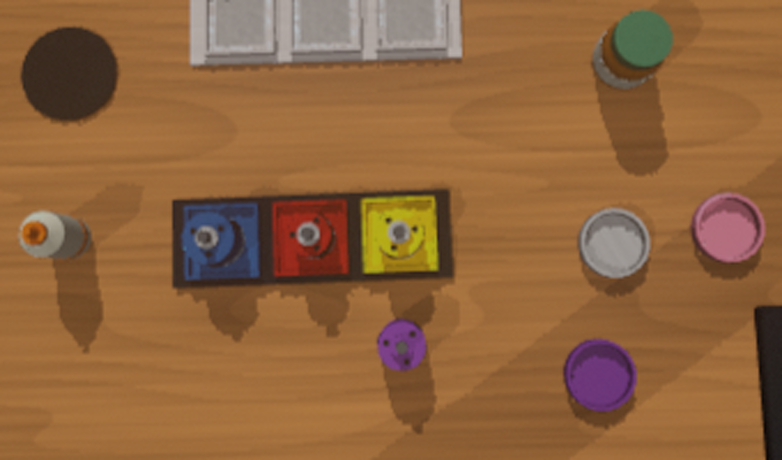

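View pics/crop2.png

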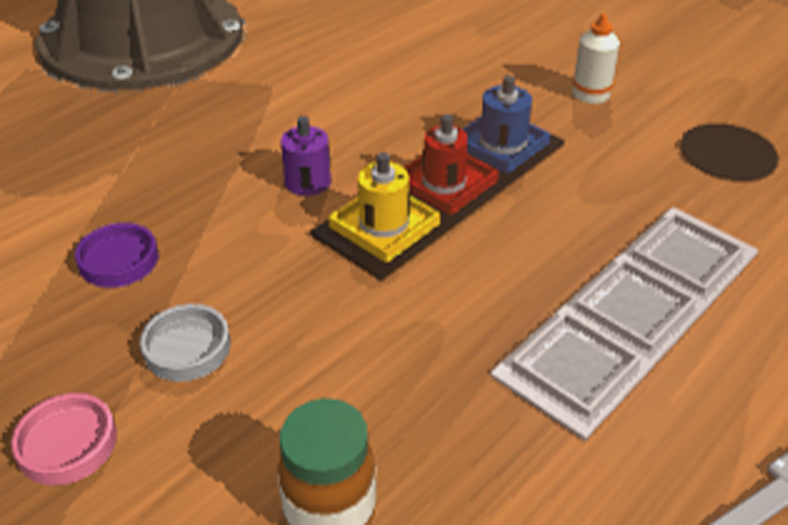

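The crops confirm the steel dish at (615,243) in crop 1, between the pink and purple ones, and the three saws on the black board. The purple saw stands off the board. Now the positions.

```bash
cat > meas.py <<'E'
from h import *
def clean(m):
    n,l,s,_=cv2.connectedComponentsWithStats(m.astype(np.uint8))
    if n<2: return m*False
    return l==1+np.argmax(s[1:,4])
def circ(xy):
    (x,y),r=cv2.minEnclosingCircle(xy.astype(np.float32).reshape(-1,1,2))
    A=np.c_[2*xy,np.ones(len(xy))]
    return np.array([x,y,r])
def near(P,x,y,r): return np.hypot(P[...,0]-x,P[...,1]-y)<r
def col(c,name):
    H=hsv(c).astype(int);h,s,v=H[...,0],H[...,1],H[...,2]
    return {"red":((h<6)|(h>174))&(s>170)&(v>60),"yellow":(h>20)&(h<35)&(s>150)&(v>90),"blue":(h>105)&(h<125)&(s>110),"any":s>=0,"orange":(h<14)&(s>180)&(v>150),
    "grey":(s<60)&(v>60)}[name]
def slab(c,P,name,x,y,r,z0,z1):
    m=clean(col(c,name)&near(P,x,y,r)&(P[...,2]>z0)&(P[...,2]<z1)&(c["z_map"]>0))
    return P[m]
E
python3 - <<'E'
from meas import *
C={n:load(n+"0") for n in("top","scene")}
g={k:cast(C["top"],u*.64,v*.64,z)[:2] for k,(u,v,z) in dict(blue=(285,333,.08),red=(350,331,.08),yellow=(411,330,.08),dish=(558,338,.016),oil=(166,331,.09),mat=(188,222,.004),rack=(362,185,.012)).items()}
for k in g: print(k,g[k].round(3))
for n,c in C.items():
    P=cloud(c);print(n)
    for k in("red","yellow","blue"):
        q=slab(c,P,k,*g[k],.04,.052,.066);print(k,"cup top",len(q),circ(q[:,:2]).round(4),np.median(q,0).round(4))
        q=slab(c,P,"any",*g[k],.03,.071,.1);print(k,"shank",len(q),q.mean(0).round(4) if len(q) else 0,q[:,2].max().round(4))
    q=slab(c,P,"any",*g["dish"],.05,.006,.03);print("dish",len(q),circ(q[:,:2]).round(4),np.percentile(q[:,2],95).round(4))
    q=slab(c,P,"any",*g["oil"],.05,.078,.12);print("cap",len(q),q.mean(0).round(4),q[:,2].max())
    q=slab(c,P,"any",*g["oil"],.05,.02,.063);print("body",len(q),circ(q[:,:2]).round(4))
    # mat: dark mask, cast to z=.004
    H=hsv(c);m=clean((H[...,2]<62)&near(P,*g["mat"],.09));ys,xs=np.nonzero(m)
    ct=max(cv2.findContours(m.astype(np.uint8),cv2.RETR_EXTERNAL,cv2.CHAIN_APPROX_NONE)[0],key=len)[:,0]
    w=cast(c,ct[:,0],ct[:,1],.004)[:,:2];print("mat",circ(w).round(4),cast(c,xs,ys,.004)[:,:2].mean(0).round(4))
    m=clean((H[...,1]<60)&(H[...,2]>90)&near(P,*g["rack"],.18)&(P[...,2]<.03))
    ct=max(cv2.findContours(m.astype(np.uint8),cv2.RETR_EXTERNAL,cv2.CHAIN_APPROX_NONE)[0],key=len)[:,0]
    q=P[m];print("rack z",np.percentile(q[:,2],[5,50,95]).round(4))
    for z in(.008,.012):
        w=cast(c,ct[:,0],ct[:,1],z)[:,:2].astype(np.float32);R=cv2.minAreaRect(w);print("rack",R)
E
```

```text
blue [0.45  0.109]
red [0.45  0.025]
yellow [ 0.449 -0.054]
dish [ 0.437 -0.259]
oil [0.456 0.259]
mat [0.621 0.268]
rack [0.666 0.012]
top
red cup top 165 [0.4515 0.0267 0.0195] [0.4504 0.0266 0.0603]
red shank 25 [0.4511 0.0264 0.0807] 0.0834
yellow cup top 252 [ 0.4509 -0.0547  0.0219] [ 0.4493 -0.0559  0.06  ]
yellow shank 25 [ 0.4508 -0.0544  0.0814] 0.084
blue cup top 222 [0.4509 0.1187 0.0235] [0.451  0.1204 0.06  ]
blue shank 28 [0.4504 0.1168 0.0812] 0.0856
dish 227 [ 0.438  -0.2593  0.0331] 0.0178
cap 103 [0.4574 0.2639 0.0859] 0.0971756733109409
body 152 [0.4574 0.2622 0.0206]
mat [0.6225 0.2699 0.0467] [0.6225 0.2707]
rack z [0.002  0.0045 0.0123]
rack ((0.6686080098152161, 0.013061001896858215), (0.2673293650150299, 0.0861673504114151), 89.90797424316406)
rack ((0.6672993898391724, 0.012707620859146118), (0.2660049796104431, 0.08574048429727554), 89.90794372558594)
scene
red cup top 99 [0.4528 0.0246 0.0197] [0.4615 0.0171 0.059 ]
red shank 27 [0.4524 0.0246 0.0777] 0.082
yellow cup top 171 [ 0.4506 -0.0555  0.023 ] [ 0.4594 -0.0641  0.0592]
yellow shank 34 [ 0.4523 -0.0566  0.0781] 0.0827
blue cup top 35 [0.4635 0.1183 0.0175] [0.4663 0.1179 0.0598]
blue shank 26 [0.4522 0.1152 0.0772] 0.0823
dish 374 [ 0.438  -0.2601  0.0338] 0.0168
cap 50 [0.4603 0.2622 0.0848] 0.09540002025877004
body 225 [0.4589 0.264  0.0214]
mat [0.6141 0.2219 0.0023] [0.6141 0.2219]
rack z [0.0023 0.0042 0.0119]
rack ((0.670734703540802, 0.007896825671195984), (0.26867952942848206, 0.08649685233831406), 89.91606140136719)
rack ((0.6723161935806274, 0.0040658265352249146), (0.2666124701499939, 0.08583146333694458), 89.91606140136719)
```

```bash
python3 - <<'E'
from meas import *
C={n:load(n+"0") for n in("top","scene")}
for n,c in C.items():
    P=cloud(c);H=hsv(c);print(n)
    m=clean((H[...,2]<75)&near(P,.6225,.27,.075));ys,xs=np.nonzero(m)
    ct=max(cv2.findContours(m.astype(np.uint8),cv2.RETR_EXTERNAL,cv2.CHAIN_APPROX_NONE)[0],key=len)[:,0]
    print("mat",circ(cast(c,ct[:,0],ct[:,1],.004)[:,:2]).round(4),cast(c,xs,ys,.004)[:,:2].mean(0).round(4))
    m=clean((H[...,1]<60)&(H[...,2]>90)&near(P,.669,.012,.16)&(P[...,2]<.03))
    ct=max(cv2.findContours(m.astype(np.uint8),cv2.RETR_EXTERNAL,cv2.CHAIN_APPROX_NONE)[0],key=len)[:,0]
    for z in(.004,):
        R=cv2.minAreaRect(cast(c,ct[:,0],ct[:,1],z)[:,:2].astype(np.float32));print("rack",R)
    # high lip pts
    q=P[m&(P[...,2]>.009)];R=cv2.minAreaRect(q[:,:2].astype(np.float32));print("lips",len(q),R)
    pm=(H[...,0]>130)&(H[...,0]<150)&(H[...,1]>100)&near(P,.35,-.06,.05);print("purple saw",circ(P[clean(pm&(P[...,2]>.045)&(P[...,2]<.056))][:,:2]).round(4))
    m=near(P,.83,.2,.12)&(P[...,2]>.03);q=P[clean(m)];print("box",q.min(0).round(3),q.max(0).round(3))
    m=near(P,.62,-.28,.06)&(P[...,2]>.03);q=P[clean(m)];print("jar",q.min(0).round(3),q.max(0).round(3))
E
```

```text
top
mat [0.6216 0.2703 0.0476] [0.6221 0.2701]
rack ((0.669916570186615, 0.0134144127368927), (0.2686538100242615, 0.08659426122903824), 89.90795135498047)
lips 539 ((0.6696450114250183, 0.012984193861484528), (0.23839740455150604, 0.07138153165578842), 89.87619018554688)
purple saw [ 0.3509 -0.0538  0.0213]
box [0.789 0.133 0.03 ] [0.889 0.267 0.055]
jar [ 0.588 -0.305  0.03 ] [ 0.644 -0.249  0.084]
scene
mat [0.6217 0.267  0.0473] [0.6228 0.2658]
rack ((0.6691533327102661, 0.011727795004844666), (0.2707466185092926, 0.08716233819723129), 89.91605377197266)
lips 682 ((0.6693286895751953, 0.013246320188045502), (0.24203678965568542, 0.07122428715229034), 89.93151092529297)
purple saw [ 0.3501 -0.0547  0.0226]
box [0.79  0.131 0.03 ] [0.89  0.265 0.052]
jar [ 0.591 -0.311  0.03 ] [ 0.648 -0.254  0.082]
```

Request:
step_arm(
  commands=[
    [[0, 0, 0], -10],
    [[0, 0, 0], -10],
    [[0, 0, 0], -10],
    [[0, 0, 0], -10],
    [[0, 0, 0], -10],
    [[0, 0, 0], -10],
    [[0, 0, 0], -10],
    [[0, 0, 0], -2.1],
  ],
  gripper=0,
)

```text
time_s: 1.1
tcp_pos: [0.207, -0.6422, 0.2261]
eef_rot: [180.0, 0.0, -90.0]
contact_force: [-0.5, -0.0, -0.8]
gripper_width: 0.088
```

Request:
step_arm(
  commands=[
    [[-20, -12, 0], 0],
    [[-42, -25, 0], 0],
    [[-45, -27, 0], 0],
    [[-45, -27, 0], 0],
    [[-45, -27, 0], 0],
    [[-45, -27, 0], 0],
    [[-45, -27, 0], 0],
    [[-45, -27, 0], 0],
    [[-31, -20, 20], 0],
    [[-19, -12, 40], 0],
    [[0, 0, 50], 0],
    [[0, 0, 40], 0],
    [[0, 0, 20], 0],
    [[0, 0, 0], 0],
  ],
)

```text
time_s: 2.85
tcp_pos: [0.4369, -0.2597, 0.0553]
eef_rot: [179.8, 0.0, -90.1]
contact_force: [0.1, -0.0, 0.7]
gripper_width: 0.0877
```

Request:
step_arm(
  commands=[
    [[0, -1, 20], 0],
    [[0, 0, 15], 0],
    [[0, 0, 10], 0],
    [[0, 0, 6], 0],
    [[0, 0, 0], 0],
    [[0, 0, 0], 0],
  ],
)

```text
time_s: 3.6
tcp_pos: [0.4396, -0.2607, 0.0059]
eef_rot: [-180.0, -0.0, -90.0]
contact_force: [-0.1, 0.1, -0.0]
gripper_width: 0.0879
```

Request:
step_arm(
  commands=[
    [[0, 0, 0], 0],
    [[0, 0, 0], 0],
    [[0, 0, 0], 0],
    [[0, 0, 0], 0],
    [[0, 0, 0], 0],
    [[0, 0, 0], 0],
    [[0, 0, 0], 0],
    [[0, 0, 0], 0],
  ],
  gripper=1,
  grip_force=20,
)

```text
time_s: 4.6
tcp_pos: [0.4393, -0.2606, 0.0057]
eef_rot: [-180.0, -0.0, -90.0]
contact_force: [-0.8, 1.0, 5.1]
gripper_width: 0.0655
```

Request:
step_arm(
  commands=[
    [[0, 0, -5], 0],
    [[0, 0, -15], 0],
    [[0, 0, -25], 0],
    [[0, 0, -30], 0],
    [[0, 0, -30], 0],
    [[0, 0, 0], 0],
  ],
)

```text
time_s: 5.35
tcp_pos: [0.4411, -0.261, 0.1138]
eef_rot: [-179.7, -0.1, -90.0]
contact_force: [1.2, -1.0, -1.8]
gripper_width: 0.0654
```

```bash
python3 - <<'E'
from plant import imaging,r
import cv2,numpy as np
print(r.get_state()["tcp_pos"],r.get_state()["contact_force"])
c=imaging.capture("scene");cv2.imwrite("pics/s1.png",cv2.resize(c["img"][100:330,50:370,::-1],None,fx=2.4,fy=2.4,interpolation=cv2.INTER_CUBIC))
E
```

```text
[ 0.44108702 -0.26101481  0.11384889] [ 1.16514944 -1.01858184 -1.75112519]
```

View pics/s1.png

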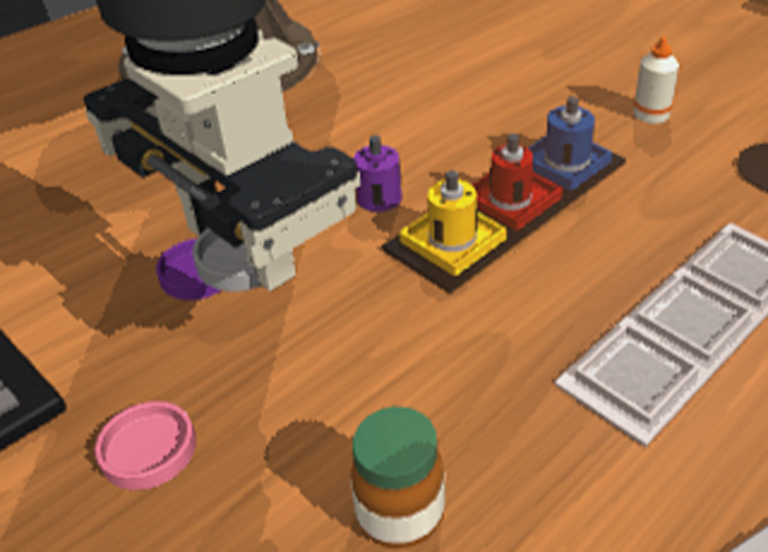

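The dish hangs level between the fingers (crop 235,262). Now I carry it to the mat.

Request:
step_arm(
  commands=[
    [[-15, -5, 0], 0],
    [[-30, -10, 0], 0],
    [[-45, -15, 0], 0],
    [[-45, -16, 0], 0],
    [[-45, -16, 0], 0],
    [[-45, -16, 0], 0],
    [[-45, -16, 0], 0],
    [[-45, -16, 0], 0],
    [[-45, -16, 0], 0],
    [[-45, -16, 0], 0],
    [[-45, -15, 0], 0],
    [[-38, -12, 0], 0],
    [[-26, -8, 0], 0],
    [[-15, -4, 20], 0],
    [[0, 0, 30], 0],
    [[0, 0, 20], 0],
    [[0, 0, 0], 0],
    [[0, 0, 0], 0],
  ],
)

```text
time_s: 7.65
tcp_pos: [0.6205, 0.2681, 0.0404]
eef_rot: [180.0, -0.0, -90.0]
contact_force: [0.7, -0.2, -0.7]
gripper_width: 0.0656
```

Request:
step_arm(
  commands=[
    [[0, -1, 10], 0],
    [[0, 0, 10], 0],
    [[0, 0, 6], 0],
    [[0, 0, 2], 0],
    [[0, 0, 0], 0],
    [[0, 0, 0], 0],
  ],
)

```text
time_s: 8.4
tcp_pos: [0.6218, 0.2684, 0.0128]
eef_rot: [-180.0, 0.0, -90.0]
contact_force: [-0.4, 0.4, -0.8]
gripper_width: 0.0661
```

```bash
python3 - <<'E'
from plant import imaging,r
import cv2,numpy as np
for i in range(3):
    s=r.get_state();print(s["tcp_pos"].round(4),s["contact_force"].round(2)); c=imaging.capture("scene")
cv2.imwrite("pics/s2.png",cv2.resize(c["img"][110:250,310:512,::-1],None,fx=3.8,fy=3.8,interpolation=cv2.INTER_CUBIC))
E
```

```text
[0.6218 0.2684 0.0128] [-0.36  0.35 -0.75]
[0.6218 0.2685 0.0129] [ 0.19  0.23 -1.22]
[0.6218 0.2684 0.0129] [-0.32 -0.19 -1.15]
```

View pics/s2.png

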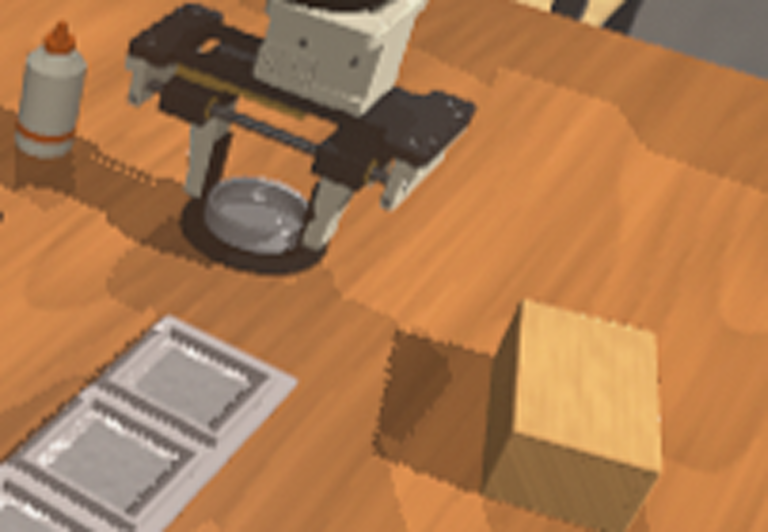

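The dish hovers about 3 mm over the mat, centred on it (crop 255,215). I lower it and let go.

Request:
step_arm(
  commands=[
    [[0, 0, 1.5], 0],
    [[0, 0, 1], 0],
    [[0, 0, 0.5], 0],
    [[0, 0, 0], 0],
  ],
)

```text
time_s: 9.05
tcp_pos: [0.6216, 0.2683, 0.0098]
eef_rot: [180.0, -0.0, -90.0]
contact_force: [-1.7, 0.5, 2.0]
gripper_width: 0.0659
```

Request:
step_arm(
  commands=[
    [[0, 0, 0], 0],
    [[0, 0, 0], 0],
    [[0, 0, 0], 0],
    [[0, 0, 0], 0],
    [[0, 0, 0], 0],
  ],
  gripper=0,
)

```text
time_s: 9.68
tcp_pos: [0.6216, 0.2683, 0.0095]
eef_rot: [-180.0, -0.0, -90.0]
contact_force: [-0.5, -1.1, 0.1]
gripper_width: 0.0876
```

Request:
step_arm(
  commands=[
    [[0, 0, -10], 0],
    [[0, 0, -30], 0],
    [[0, 0, -50], 0],
    [[0, 0, -50], 0],
    [[0, 0, -20], 0],
    [[0, 50, 0], 0],
    [[0, 50, 0], 0],
    [[0, 40, 0], 0],
    [[0, 23, 0], 0],
    [[0, 0, 0], 0],
  ],
)

```text
time_s: 10.92
tcp_pos: [0.4576, 0.2686, 0.171]
eef_rot: [-179.9, 0.1, -89.9]
contact_force: [-0.2, 0.2, 0.6]
gripper_width: 0.0879
```

```bash
python3 - <<'E'
from plant import imaging,r
from meas import *
print(r.get_state()["tcp_pos"])
for n in("scene","top"):
    c=imaging.capture(n);np.savez(n+"1.npz",**c);P=cloud(c)
    q=slab(c,P,"grey",.622,.2685,.05,.01,.03);print(n,len(q),circ(q[:,:2]).round(4) if len(q) else 0,np.percentile(q[:,2],95) if len(q) else 0)
    q=slab(c,P,"any",.4585,.263,.04,.02,.063);print(n,"bottle",len(q),circ(q[:,:2]).round(4) if len(q) else 0)
    cv2.imwrite(f"pics/{n}1.png",cv2.resize(c["img"][:,:,::-1],(800,600)))
E
```

```text
[0.4575724  0.26858584 0.17095424]
scene 214 [0.6219 0.2677 0.0343] 0.020197494873173422
scene bottle 227 [0.4594 0.2637 0.0214]
top 205 [0.6212 0.2684 0.0333] 0.022315229744173347
top bottle 152 [0.4574 0.2621 0.0206]
```

View pics/scene1.png

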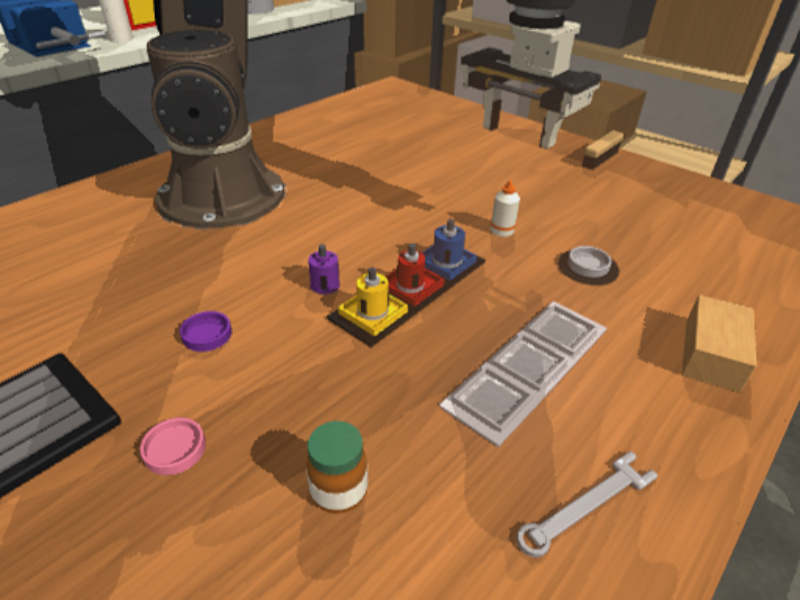

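The dish sits centred on the mat at (589,262), rim height 20 mm. The bottle is next.

Request:
step_arm(
  commands=[
    [[5.5, -1, 10], 0],
    [[0, 0, 30], 0],
    [[0, 0, 35], 0],
    [[0, 0, 30], 0],
    [[0, 0, 18], 0],
    [[0, 0, 9], 0],
    [[0, 0, 0], 0],
    [[0, 0, 0], 0],
  ],
)

```text
time_s: 12.02
tcp_pos: [0.4601, 0.2631, 0.0381]
eef_rot: [-180.0, 0.0, -90.0]
contact_force: [-0.7, 0.2, -0.2]
gripper_width: 0.0879
```

Request:
step_arm(
  commands=[
    [[0, 0, 0], 0],
    [[0, 0, 0], 0],
    [[0, 0, 0], 0],
    [[0, 0, 0], 0],
    [[0, 0, 0], 0],
    [[0, 0, 0], 0],
    [[0, 0, 0], 0],
    [[0, 0, 0], 0],
    [[0, 0, 0], 0],
  ],
  gripper=1,
  grip_force=15,
)

```text
time_s: 13.15
tcp_pos: [0.4595, 0.2628, 0.0375]
eef_rot: [180.0, -0.0, -90.0]
contact_force: [-1.4, -0.5, 1.1]
gripper_width: 0.0416
```

Request:
step_arm(
  commands=[
    [[0, 0, -5], 0],
    [[0, 0, -15], 0],
    [[0, 0, -20], 0],
    [[0, 0, -15], 0],
    [[0, 0, -5], 0],
    [[0, 0, 0], 0],
    [[0, 0, 0], 0],
  ],
)

```text
time_s: 14.02
tcp_pos: [0.4593, 0.2626, 0.097]
eef_rot: [180.0, -0.0, -90.0]
contact_force: [-0.4, 0.6, -1.7]
gripper_width: 0.0419
```

```bash
python3 - <<'E'
from plant import imaging,r
from meas import *
print(r.get_state()["tcp_pos"])
for n in("scene",):
    c=imaging.capture(n);P=cloud(c)
    cv2.imwrite(f"pics/s3.png",cv2.resize(c["img"][60:200,240:440,::-1],None,fx=4,fy=4,interpolation=cv2.INTER_CUBIC))
E
```

```text
[0.45926398 0.26256821 0.09697881]
```

View pics/s3.png

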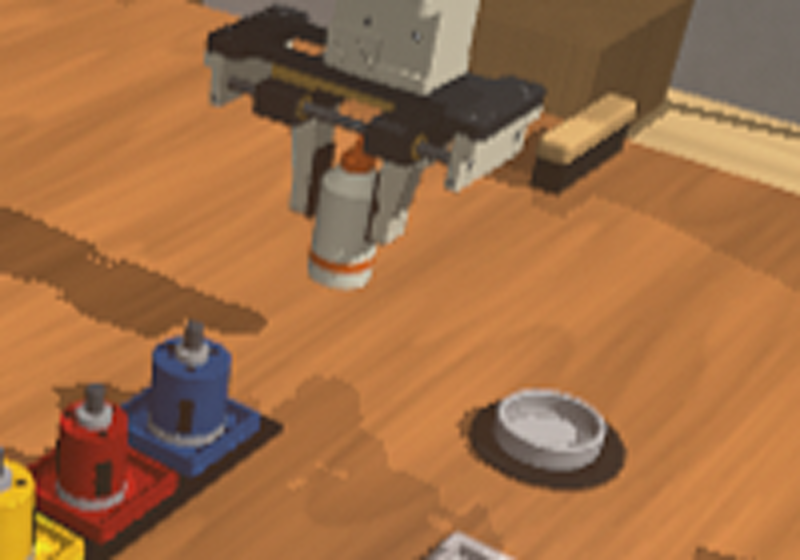

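The bottle hangs upright in the grip at crop (345,225). I carry it over the dish.

Request:
step_arm(
  commands=[
    [[-5, -7, 0], 0],
    [[0, -20, 0], 0],
    [[0, -30, 0], 0],
    [[0, -35, 0], 0],
    [[0, -32, 0], 0],
    [[0, -22, 0], 0],
    [[0, -12, 0], 0],
    [[0, -4, 0], 0],
    [[0, 0, 0], 0],
    [[0, 0, 0], 0],
  ],
)

```text
time_s: 15.32
tcp_pos: [0.621, 0.2679, 0.0978]
eef_rot: [180.0, 0.0, -90.0]
contact_force: [-0.2, -0.4, -2.1]
gripper_width: 0.0417
```

```bash
python3 - <<'E'
from plant import imaging,r
from meas import *
print(r.get_state()["tcp_pos"])
for n in("scene","top"):
    c=imaging.capture(n);P=cloud(c)
    for a,b in((.062,.088),(.088,.12)):
        q=P[near(P,.6215,.268,.03)&(P[...,2]>a)&(P[...,2]<b)&((hsv(c)[...,1]<70)&(hsv(c)[...,2]>110))];print(n,len(q),circ(q[:,:2]).round(4) if len(q) else 0)
c=imaging.capture("scene")
cv2.imwrite(f"pics/s4.png",cv2.resize(c["img"][60:200,300:500,::-1],None,fx=4,fy=4,interpolation=cv2.INTER_CUBIC))
E
```

```text
[0.62099173 0.26794585 0.09778976]
scene 94 [0.6237 0.2634 0.0185]
scene 203 [0.622  0.2597 0.0283]
top 12 [0.6175 0.2636 0.0194]
top 0 0
```

View pics/s4.png

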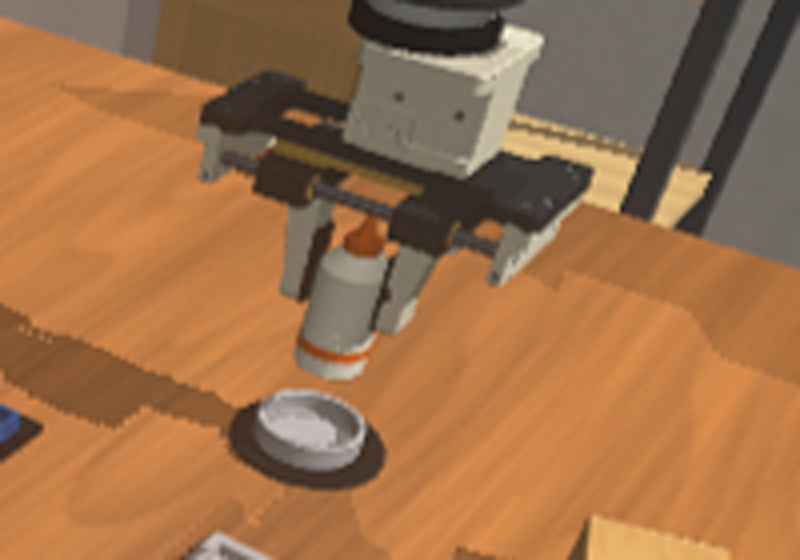

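Request:
step_arm(
  commands=[
    [[0, 0, 12], 0],
    [[0, 0, 18], 0],
    [[0, 0, 12], 0],
    [[0, 0, 5], 0],
    [[0, 0, 2], 0],
    [[0, 0, 0], 0],
    [[0, 0, 0], 0],
  ],
)

```text
time_s: 16.35
tcp_pos: [0.6219, 0.268, 0.0491]
eef_rot: [-180.0, 0.0, -90.0]
contact_force: [-0.4, -0.1, -1.0]
gripper_width: 0.0418
```

Request:
step_arm(
  commands=[
    [[0, 0, 1], 0],
    [[0, 0, 1], 0],
    [[0, 0, 0.5], 0],
    [[0, 0, 0], 0],
    [[0, 0, 0], 0],
  ],
)

```text
time_s: 16.98
tcp_pos: [0.6216, 0.2678, 0.0461]
eef_rot: [-180.0, 0.0, -90.0]
contact_force: [0.5, -0.4, -0.9]
gripper_width: 0.0417
```

Request:
step_arm(
  commands=[
    [[0, 0, 0.5], 0],
    [[0, 0, 0.5], 0],
    [[0, 0, 0], 0],
    [[0, 0, 0], 0],
  ],
)

```text
time_s: 17.48
tcp_pos: [0.6217, 0.2679, 0.0455]
eef_rot: [-180.0, 0.0, -90.0]
contact_force: [-2.8, -0.9, 4.6]
gripper_width: 0.0417
```

Contact force is 4.6 N up, so the bottle stands in the dish. I release it and look.

Request:
step_arm(
  commands=[
    [[0, 0, 0], 0],
    [[0, 0, 0], 0],
    [[0, 0, 0], 0],
    [[0, 0, 0], 0],
    [[0, 0, 0], 0],
    [[0, 0, 0], 0],
  ],
  gripper=0,
)

```text
time_s: 18.23
tcp_pos: [0.6216, 0.2678, 0.0451]
eef_rot: [-180.0, 0.0, -90.0]
contact_force: [-1.0, -0.6, -0.0]
gripper_width: 0.0871
```

Request:
step_arm(
  commands=[
    [[0, 0, -10], 0],
    [[0, 0, -25], 0],
    [[0, 0, -40], 0],
    [[0, 0, -40], 0],
    [[0, 0, -15], 0],
    [[12, 15, 0], 0],
    [[30, 35, 0], 0],
    [[35, 40, 0], 0],
    [[35, 40, 0], 0],
    [[25, 28, 0], 0],
    [[13, 12, 0], 0],
    [[0, 0, 0], 0],
  ],
)

```text
time_s: 19.73
tcp_pos: [0.4514, 0.1176, 0.1756]
eef_rot: [-179.9, 0.0, -90.1]
contact_force: [0.3, 0.7, -0.7]
gripper_width: 0.0876
```

```bash
python3 - <<'E'
from plant import imaging,r
from meas import *
print(r.get_state()["tcp_pos"])
for n in("scene","top"):
    c=imaging.capture(n);P=cloud(c)
    q=P[near(P,.6215,.268,.03)&(P[...,2]>.03)&(P[...,2]<.073)];print(n,"bottle",len(q),circ(q[:,:2]).round(4))
    q=P[near(P,.6215,.268,.03)&(P[...,2]>.09)];print(n,"cap",len(q),q.mean(0).round(4),q[:,2].max())
    q=P[near(P,.6215,.268,.045)&(P[...,2]>.012)&(P[...,2]<.026)];print(n,"dish",len(q),circ(q[:,:2]).round(4))
    for k,x,y in(("blue",.451,.117),("red",.4517,.0258),("yellow",.4508,-.0553)):
        q=slab(c,P,k,x,y,.04,.052,.066);print(k,len(q),circ(q[:,:2]).round(4) if len(q) else 0)
    if n=="scene":cv2.imwrite(f"pics/s5.png",cv2.resize(c["img"][60:230,200:460,::-1],None,fx=3,fy=3,interpolation=cv2.INTER_CUBIC))
E
```

```text
[0.45135423 0.11758191 0.17560133]
scene bottle 269 [0.6222 0.2678 0.021 ]
scene cap 45 [0.6219 0.2681 0.0943] 0.10456805056217239
scene dish 216 [0.6228 0.267  0.0336]
blue 38 [0.4614 0.123  0.0202]
red 99 [0.4533 0.0246 0.0194]
yellow 165 [ 0.4511 -0.0567  0.0229]
top bottle 159 [0.6181 0.2659 0.0202]
top cap 83 [0.6196 0.27   0.0949] 0.10627441320092712
top dish 81 [0.6206 0.2676 0.0326]
blue 245 [0.4508 0.1182 0.0237]
red 161 [0.4516 0.0269 0.0195]
yellow 252 [ 0.4509 -0.0547  0.0219]
```

View pics/s5.png

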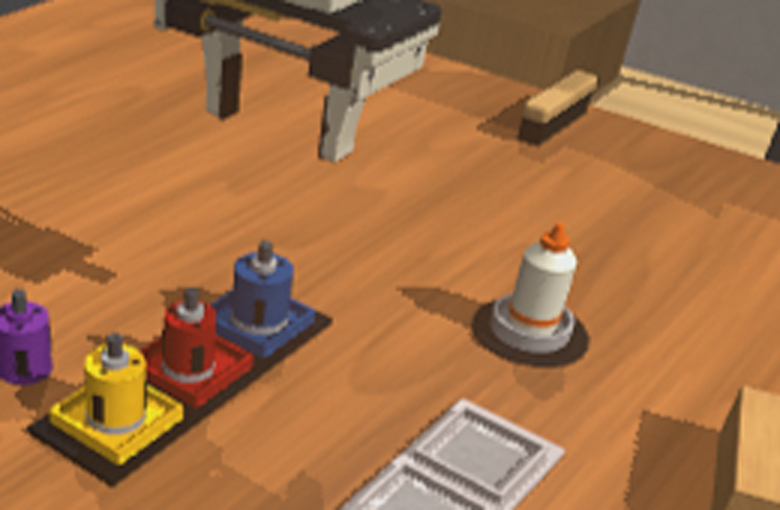

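The bottle stands upright in the dish (crop 545,285), about 1–2 mm off centre. Blue saw next; it goes to the rack's right place (y = -0.072).

Request:
step_arm(
  commands=[
    [[0, 0, 15], 0],
    [[0, 0, 30], 0],
    [[0, 0, 40], 0],
    [[0, 0, 30], 0],
    [[0, 0, 20], 0],
    [[0, 0, 10], 0],
    [[0, 0, 4], 0],
    [[0, 0, 0], 0],
    [[0, 0, 0], 0],
  ],
)

```text
time_s: 20.95
tcp_pos: [0.452, 0.1183, 0.0267]
eef_rot: [-179.9, 0.0, -90.0]
contact_force: [-0.0, 0.5, 0.3]
gripper_width: 0.0876
```

Request:
step_arm(
  commands=[
    [[0, 0, 0], 0],
    [[0, 0, 0], 0],
    [[0, 0, 0], 0],
    [[0, 0, 0], 0],
    [[0, 0, 0], 0],
    [[0, 0, 0], 0],
    [[0, 0, 0], 0],
    [[0, 0, 0], 0],
    [[0, 0, 0], 0],
  ],
  gripper=1,
  grip_force=20,
)

```text
time_s: 22.08
tcp_pos: [0.4514, 0.1179, 0.0261]
eef_rot: [180.0, -0.0, -90.0]
contact_force: [-2.3, -0.1, 2.0]
gripper_width: 0.0478
```

Request:
step_arm(
  commands=[
    [[0, 0, -5], 0],
    [[0, 0, -15], 0],
    [[0, 0, -30], 0],
    [[0, 0, -40], 0],
    [[0, 0, -25], 0],
    [[0, 0, -5], 0],
    [[0, 0, 0], 0],
    [[0, 0, 0], 0],
  ],
)

```text
time_s: 23.08
tcp_pos: [0.4508, 0.1175, 0.1448]
eef_rot: [179.9, -0.1, -90.1]
contact_force: [-0.8, 0.9, -2.1]
gripper_width: 0.0477
```

Request:
step_arm(
  commands=[
    [[10, -11, 0], 0],
    [[25, -29, 0], 0],
    [[35, -40, 0], 0],
    [[38, -44, 0], 0],
    [[35, -40, 0], 0],
    [[26, -31, 0], 0],
    [[14, -17, 0], 0],
    [[6.5, -6.5, 0], 0],
    [[0, 0, 20], 0],
    [[0, 0, 30], 0],
    [[0, 0, 25], 0],
    [[0, 0, 10], 0],
    [[0, 0, 0], 0],
    [[0, 0, 0], 0],
  ],
)

```text
time_s: 24.82
tcp_pos: [0.6707, -0.0717, 0.0622]
eef_rot: [-179.9, -0.0, -90.0]
contact_force: [0.3, 1.2, -1.9]
gripper_width: 0.0477
```

```bash
python3 - <<'E'
from plant import imaging,r
from meas import *
print(r.get_state()["tcp_pos"])
c=imaging.capture("scene");cv2.imwrite(f"pics/s6.png",cv2.resize(c["img"][100:300,200:460,::-1],None,fx=3,fy=3,interpolation=cv2.INTER_CUBIC))
E
```

```text
[ 0.67066308 -0.07165297  0.06221466]
```

View pics/s6.png

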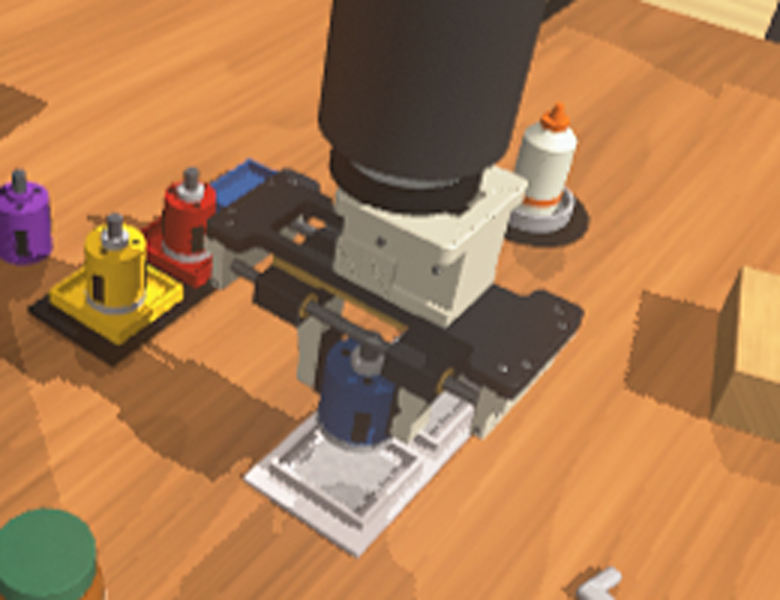

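Request:
step_arm(
  commands=[
    [[0, 0, 12], 0],
    [[0, 0, 15], 0],
    [[0, 0, 9], 0],
    [[0, 0, 3], 0],
    [[0, 0, 1], 0],
    [[0, 0, 1], 0],
    [[0, 0, 0], 0],
    [[0, 0, 0], 0],
  ],
)

```text
time_s: 25.88
tcp_pos: [0.6701, -0.0717, 0.0204]
eef_rot: [-180.0, 0.0, -90.0]
contact_force: [0.0, -0.6, -1.5]
gripper_width: 0.0481
```

Request:
step_arm(
  commands=[
    [[0, 0, 0.5], 0],
    [[0, 0, 0.5], 0],
    [[0, 0, 0], 0],
  ],
)

```text
time_s: 26.25
tcp_pos: [0.6701, -0.0717, 0.0201]
eef_rot: [-180.0, -0.0, -90.0]
contact_force: [-2.1, 0.6, 5.5]
gripper_width: 0.0478
```

Request:
step_arm(
  commands=[
    [[0, 0, 0], 0],
    [[0, 0, 0], 0],
    [[0, 0, 0], 0],
    [[0, 0, 0], 0],
    [[0, 0, 0], 0],
    [[0, 0, 0], 0],
  ],
  gripper=0,
)

```text
time_s: 27.0
tcp_pos: [0.6699, -0.0717, 0.019]
eef_rot: [180.0, -0.0, -90.0]
contact_force: [0.0, 1.2, -0.1]
gripper_width: 0.0874
```

Request:
step_arm(
  commands=[
    [[0, 0, -10], 0],
    [[0, 0, -30], 0],
    [[0, 0, -45], 0],
    [[0, 0, -40], 0],
    [[0, 0, -16], 0],
    [[-6, 13, 0], 0],
    [[-16, 36, 0], 0],
    [[-20, 45, 0], 0],
    [[-20, 45, 0], 0],
    [[-18, 40, 0], 0],
    [[-12, 27, 0], 0],
    [[-6, 12, 0], 0],
    [[0, 0, 0], 0],
    [[0, 0, 0], 0],
  ],
)

```text
time_s: 28.75
tcp_pos: [0.4524, 0.0264, 0.1598]
eef_rot: [180.0, -0.0, -90.0]
contact_force: [0.5, -0.4, -0.6]
gripper_width: 0.0877
```

```bash
python3 - <<'E'
from plant import imaging,r
from meas import *
print(r.get_state()["tcp_pos"])
for n in("scene","top"):
    c=imaging.capture(n);P=cloud(c)
    for k,x,y,z in(("blue",.6695,-.072,.054),("red",.4517,.0258,.06),("yellow",.4508,-.0553,.06)):
        q=slab(c,P,k,x,y,.04,z-.007,z+.006);print(n,k,len(q),circ(q[:,:2]).round(4) if len(q) else 0,np.median(q[:,2]) if len(q) else 0)
    if n=="scene":cv2.imwrite(f"pics/s7.png",cv2.resize(c["img"][100:300,200:460,::-1],None,fx=3,fy=3,interpolation=cv2.INTER_CUBIC))
E
```

```text
[0.45244138 0.02637819 0.15980403]
scene blue 164 [ 0.67   -0.073   0.0229] 0.05377288004222586
scene red 93 [0.453  0.025  0.0201] 0.05908670758863033
scene yellow 160 [ 0.4519 -0.0563  0.0223] 0.0593755988770078
top blue 48 [ 0.6626 -0.0577  0.0138] 0.05402061542841158
top red 13 [0.4507 0.0093 0.0085] 0.06012441102739907
top yellow 255 [ 0.4508 -0.0547  0.0218] 0.059989869506147264
```

View pics/s7.png

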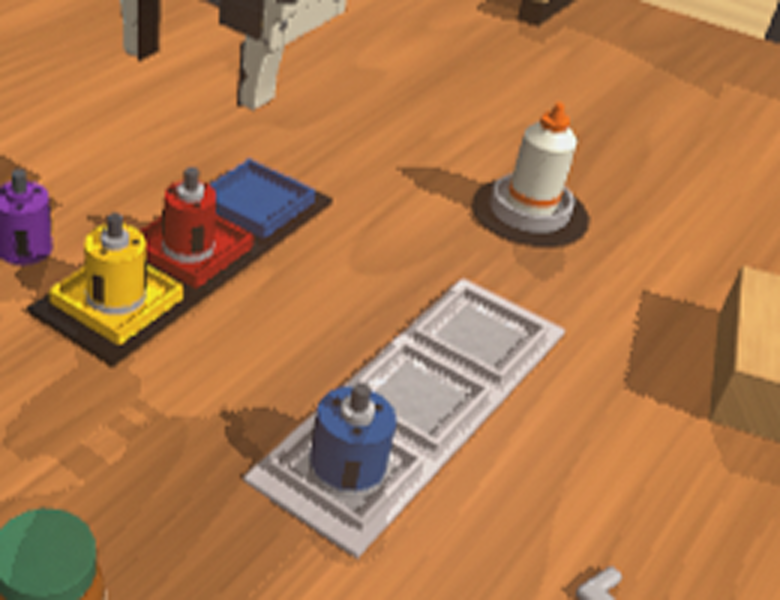

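The blue saw stands upright at the centre of the right place (crop 353,440). Red goes to the middle.

Request:
step_arm(
  commands=[
    [[0, 0, 15], 0],
    [[0, 0, 30], 0],
    [[0, 0, 35], 0],
    [[0, 0, 28], 0],
    [[0, 0, 15], 0],
    [[0, 0, 8], 0],
    [[0, 0, 3], 0],
    [[0, 0, 0], 0],
    [[0, 0, 0], 0],
  ],
)

```text
time_s: 29.98
tcp_pos: [0.4524, 0.0266, 0.0266]
eef_rot: [-179.9, 0.0, -90.0]
contact_force: [-0.1, 0.1, 0.1]
gripper_width: 0.0874
```

Request:
step_arm(
  commands=[
    [[0, 0, 0], 0],
    [[0, 0, 0], 0],
    [[0, 0, 0], 0],
    [[0, 0, 0], 0],
    [[0, 0, 0], 0],
    [[0, 0, 0], 0],
    [[0, 0, 0], 0],
    [[0, 0, 0], 0],
    [[0, 0, 0], 0],
  ],
  gripper=1,
  grip_force=20,
)

```text
time_s: 31.1
tcp_pos: [0.4519, 0.0264, 0.026]
eef_rot: [180.0, -0.0, -90.0]
contact_force: [-0.6, -0.1, 1.0]
gripper_width: 0.0402
```

Request:
step_arm(
  commands=[
    [[0, 0, -5], 0],
    [[0, 0, -15], 0],
    [[0, 0, -30], 0],
    [[0, 0, -40], 0],
    [[0, 0, -25], 0],
    [[0, 0, -5], 0],
    [[0, 0, 0], 0],
    [[0, 0, 0], 0],
  ],
)

```text
time_s: 32.1
tcp_pos: [0.4512, 0.0261, 0.1449]
eef_rot: [179.9, -0.0, -90.0]
contact_force: [-0.2, 0.9, -2.2]
gripper_width: 0.0395
```

Request:
step_arm(
  commands=[
    [[1, -11, 0], 0],
    [[2, -29, 0], 0],
    [[2, -40, 0], 0],
    [[2, -44, 0], 0],
    [[2, -40, 0], 0],
    [[2, -31, 0], 0],
    [[1, -17, 0], 0],
    [[1, -5, 0], 0],
    [[0, 0, 20], 0],
    [[0, 0, 30], 0],
    [[0, 0, 25], 0],
    [[0, 0, 10], 0],
    [[0, 0, 0], 0],
    [[0, 0, 0], 0],
  ],
)

```text
time_s: 33.85
tcp_pos: [0.6697, 0.0134, 0.0622]
eef_rot: [-179.9, 0.0, -90.0]
contact_force: [-0.8, 0.9, -0.9]
gripper_width: 0.0397
```

Request:
step_arm(
  commands=[
    [[0, 0, 12], 0],
    [[0, 0, 15], 0],
    [[0, 0, 9], 0],
    [[0, 0, 3], 0],
    [[0, 0, 1], 0],
    [[0, 0, 1], 0],
    [[0, 0, 0], 0],
    [[0, 0, 0], 0],
  ],
)

```text
time_s: 34.85
tcp_pos: [0.6691, 0.0133, 0.0203]
eef_rot: [-180.0, 0.0, -90.0]
contact_force: [0.0, 1.2, -1.7]
gripper_width: 0.0394
```

Request:
step_arm(
  commands=[
    [[0, 0, 0.5], 0],
    [[0, 0, 0.5], 0],
    [[0, 0, 0], 0],
  ],
)

```text
time_s: 35.22
tcp_pos: [0.6691, 0.0133, 0.0201]
eef_rot: [-180.0, -0.0, -90.0]
contact_force: [-2.1, 0.5, 5.2]
gripper_width: 0.0396
```

Request:
step_arm(
  commands=[
    [[0, 0, 0], 0],
    [[0, 0, 0], 0],
    [[0, 0, 0], 0],
    [[0, 0, 0], 0],
    [[0, 0, 0], 0],
    [[0, 0, 0], 0],
  ],
  gripper=0,
)

```text
time_s: 35.98
tcp_pos: [0.669, 0.0133, 0.019]
eef_rot: [180.0, -0.0, -90.0]
contact_force: [0.0, -0.1, 0.1]
gripper_width: 0.087
```

Request:
step_arm(
  commands=[
    [[0, 0, -10], 0],
    [[0, 0, -30], 0],
    [[0, 0, -45], 0],
    [[0, 0, -40], 0],
    [[0, 0, -16], 0],
    [[4, 13, 0], 0],
    [[11, 36, 0], 0],
    [[14, 45, 0], 0],
    [[14, 45, 0], 0],
    [[13, 40, 0], 0],
    [[9, 27, 0], 0],
    [[4, 12, 0], 0],
    [[0, 0, 0], 0],
    [[0, 0, 0], 0],
  ],
)

```text
time_s: 37.72
tcp_pos: [0.4516, -0.0554, 0.1598]
eef_rot: [180.0, -0.0, -90.0]
contact_force: [-0.5, 0.1, -0.6]
gripper_width: 0.0873
```

Request:
step_arm(
  commands=[
    [[0, 0, 15], 0],
    [[0, 0, 25], 0],
    [[0, 0, 0], 0],
    [[0, 0, 0], 0],
  ],
  gripper=0.3,
)

```text
time_s: 38.22
tcp_pos: [0.4517, -0.0554, 0.1205]
eef_rot: [-180.0, -0.0, -90.0]
contact_force: [-0.6, -0.1, 0.0]
gripper_width: 0.0619
```

```bash
python3 - <<'E'
from plant import imaging,r
from meas import *
s=r.get_state();print(s["tcp_pos"],s["gripper_width"])
for n in("scene",):
    c=imaging.capture(n);P=cloud(c)
    for k,x,y,z in(("blue",.6695,-.072,.054),("red",.6695,.013,.054),("yellow",.4508,-.0553,.06)):
        q=slab(c,P,k,x,y,.04,z-.007,z+.006);print(n,k,len(q),circ(q[:,:2]).round(4) if len(q) else 0,np.median(q[:,2]) if len(q) else 0)
    if n=="scene":cv2.imwrite(f"pics/s8.png",cv2.resize(c["img"][100:300,180:440,::-1],None,fx=3,fy=3,interpolation=cv2.INTER_CUBIC))
E
```

```text
[ 0.45169282 -0.05544727  0.12047466] 0.06185979673419853
scene blue 99 [ 0.6763 -0.0678  0.0207] 0.053756562773275895
scene red 121 [0.6683 0.0118 0.0202] 0.05370123456303938
scene yellow 164 [ 0.4504 -0.056   0.0229] 0.05931506571549858
```

View pics/s8.png

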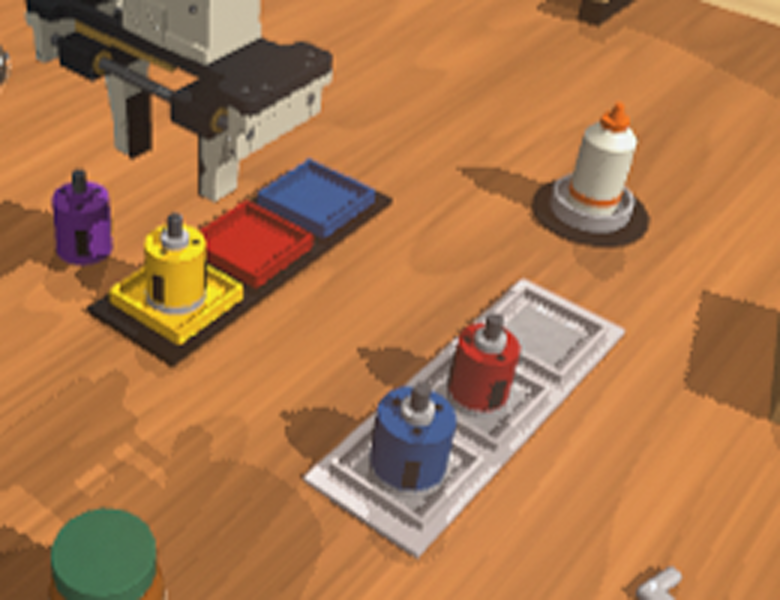

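Red stands in the middle place (crop 485,370) and blue is upright at (413,440). Yellow is next, with the fingers part-closed to clear the purple decoy.

Request:
step_arm(
  commands=[
    [[0, 0.5, 15], 0],
    [[0, 0, 30], 0],
    [[0, 0, 25], 0],
    [[0, 0, 14], 0],
    [[0, 0, 8], 0],
    [[0, 0, 2], 0],
    [[0, 0, 0], 0],
    [[0, 0, 0], 0],
  ],
)

```text
time_s: 39.28
tcp_pos: [0.4509, -0.0555, 0.0266]
eef_rot: [-179.9, 0.0, -90.0]
contact_force: [0.1, 0.9, -0.2]
gripper_width: 0.0614
```

Request:
step_arm(
  commands=[
    [[0, 0, 0], 0],
    [[0, 0, 0], 0],
    [[0, 0, 0], 0],
    [[0, 0, 0], 0],
    [[0, 0, 0], 0],
    [[0, 0, 0], 0],
    [[0, 0, 0], 0],
  ],
  gripper=1,
  grip_force=20,
)

```text
time_s: 40.15
tcp_pos: [0.4506, -0.0555, 0.0262]
eef_rot: [-180.0, 0.0, -90.0]
contact_force: [-0.9, 0.1, 5.9]
gripper_width: 0.0437
```

Request:
step_arm(
  commands=[
    [[0, 0, -5], 0],
    [[0, 0, -15], 0],
    [[0, 0, -30], 0],
    [[0, 0, -40], 0],
    [[0, 0, -35], 0],
    [[0, 0, -15], 0],
    [[0, 0, 0], 0],
    [[0, 0, 0], 0],
  ],
)

```text
time_s: 41.15
tcp_pos: [0.4496, -0.0557, 0.1651]
eef_rot: [179.9, -0.0, -90.1]
contact_force: [0.3, 0.1, -1.9]
gripper_width: 0.0436
```

Request:
step_arm(
  commands=[
    [[-8, -11, 0], 0],
    [[-20, -29, 0], 0],
    [[-28, -40, 0], 0],
    [[-31, -44, 0], 0],
    [[-28, -40, 0], 0],
    [[-22, -31, 0], 0],
    [[-12, -18, 0], 0],
    [[-4.5, -6, 0], 0],
    [[0, 0, 20], 0],
    [[0, 0, 35], 0],
    [[0, 0, 33], 0],
    [[0, 0, 15], 0],
    [[0, 0, 0], 0],
    [[0, 0, 0], 0],
  ],
)

```text
time_s: 42.9
tcp_pos: [0.6704, 0.098, 0.0644]
eef_rot: [-179.9, 0.0, -90.0]
contact_force: [0.1, 0.9, -1.2]
gripper_width: 0.0436
```

Request:
step_arm(
  commands=[
    [[0, 0, 12], 0],
    [[0, 0, 15], 0],
    [[0, 0, 9], 0],
    [[0, 0, 3], 0],
    [[0, 0, 1], 0],
    [[0, 0, 1], 0],
    [[0, 0, 0], 0],
    [[0, 0, 0], 0],
  ],
)

```text
time_s: 43.9
tcp_pos: [0.6696, 0.0978, 0.0224]
eef_rot: [-180.0, 0.0, -90.0]
contact_force: [-0.8, -0.2, -1.5]
gripper_width: 0.0437
```

Request:
step_arm(
  commands=[
    [[0, 0, 1], 0],
    [[0, 0, 1], 0],
    [[0, 0, 0.5], 0],
    [[0, 0, 0.5], 0],
    [[0, 0, 0], 0],
  ],
)

```text
time_s: 44.52
tcp_pos: [0.6696, 0.0978, 0.0203]
eef_rot: [-180.0, -0.0, -90.0]
contact_force: [-3.4, 0.7, 8.0]
gripper_width: 0.0437
```

Request:
step_arm(
  commands=[
    [[0, 0, 0], 0],
    [[0, 0, 0], 0],
    [[0, 0, 0], 0],
    [[0, 0, 0], 0],
    [[0, 0, 0], 0],
    [[0, 0, 0], 0],
  ],
  gripper=0,
)

```text
time_s: 45.28
tcp_pos: [0.6695, 0.0978, 0.019]
eef_rot: [180.0, -0.0, -90.0]
contact_force: [0.7, -0.4, -0.1]
gripper_width: 0.0869
```

Request:
step_arm(
  commands=[
    [[0, 0, -10], 0],
    [[0, 0, -30], 0],
    [[0, 0, -45], 0],
    [[0, 0, -45], 0],
    [[0, 0, -35], 0],
    [[20, 25, 0], 0],
    [[30, 40, 0], 0],
    [[30, 45, 0], 0],
    [[20, 40, 0], 0],
    [[10, 30, 0], 0],
    [[0, 0, 0], 0],
    [[0, 0, 0], 0],
  ],
)

```text
time_s: 46.78
tcp_pos: [0.4902, -0.0119, 0.185]
eef_rot: [-179.9, 0.0, -90.0]
contact_force: [0.2, -1.0, 0.7]
gripper_width: 0.0873
```

```bash
python3 - <<'E'
from plant import imaging,r
from meas import *
s=r.get_state();print(s["tcp_pos"],s["gripper_width"],s["time_s"])
for n in("scene","top"):
    c=imaging.capture(n);P=cloud(c)
    for k,x,y,z in(("blue",.6695,-.072,.054),("red",.6695,.013,.054),("yellow",.6695,.098,.054)):
        q=P[near(P,x,y,.035)&(P[...,2]>.045)&(P[...,2]<.06)&col(c,k)];print(n,k,len(q),circ(q[:,:2]).round(4) if len(q) else 0,np.median(q[:,2]) if len(q) else 0)
    q=P[near(P,.6215,.268,.03)&(P[...,2]>.03)&(P[...,2]<.073)];print(n,"bottle",len(q),circ(q[:,:2]).round(4))
    q=P[near(P,.6215,.268,.045)&(P[...,2]>.012)&(P[...,2]<.026)];print(n,"dish",len(q),circ(q[:,:2]).round(4))
    cv2.imwrite(f"pics/{n}9.png",cv2.resize(c["img"][:,:,::-1],(800,600)))
E
```

```text
[ 0.49019958 -0.0119054   0.18500969] 0.08733846670789465 46.775
scene blue 183 [ 0.67   -0.0722  0.0234] 0.053851341320101165
scene red 148 [0.6687 0.0115 0.0204] 0.053203785782273916
scene yellow 166 [0.6689 0.097  0.0224] 0.05341334115990201
scene bottle 271 [0.6222 0.2671 0.0208]
scene dish 217 [0.6225 0.2672 0.0341]
top blue 89 [ 0.6712 -0.0749  0.0216] 0.053682467380648635
top red 0 0 0
top yellow 0 0 0
top bottle 0 [0. 0. 0.]
top dish 0 [0. 0. 0.]
```

View pics/scene9.png

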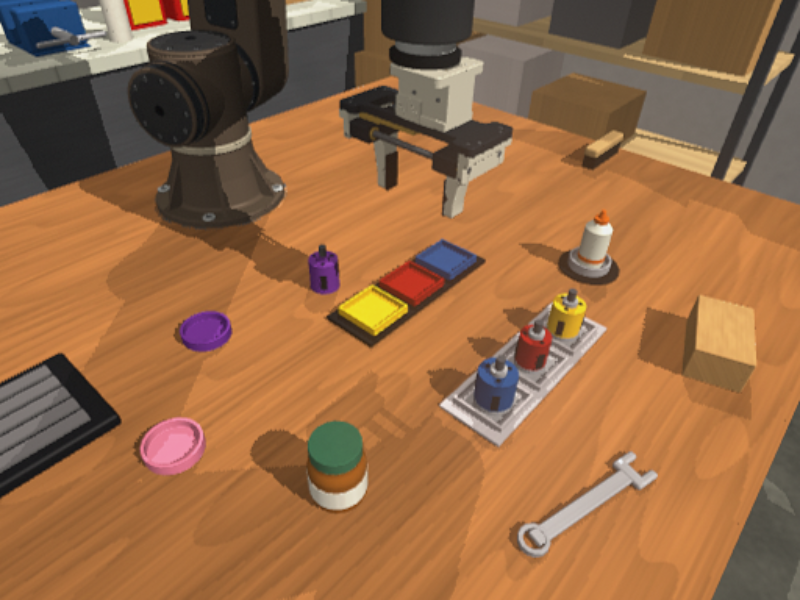

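View pics/top9.png

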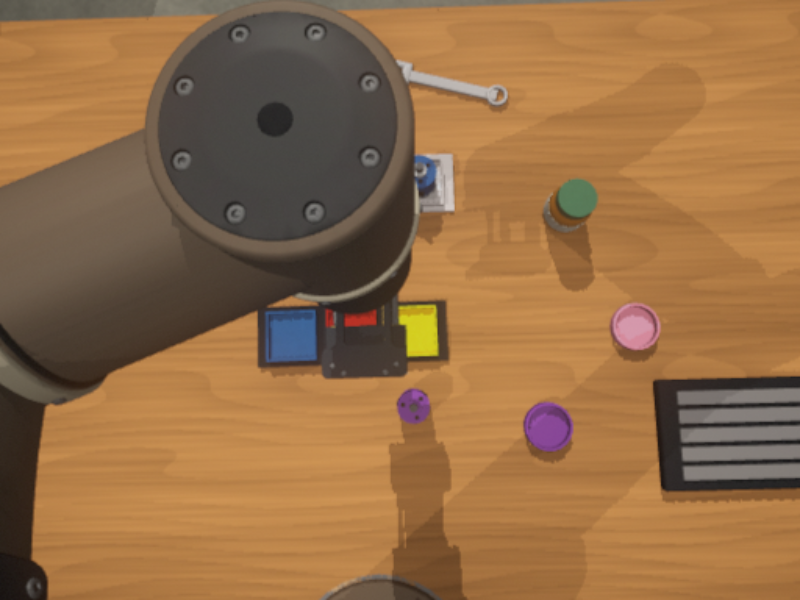

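The scene view shows blue (495,385), red (533,347) and yellow (567,313) upright in the rack, and the bottle in the dish on the mat (593,250). The arm hides most of the top view, but the scene view fits are all within a few mm. I hand the job in.

```bash
python3 -c "
from plant import close_job
print(close_job())"
```

```text
the job is handed in; nothing more can be done
None
```

I finished the job and handed it in at about 47 s of the 115 s allowed; no verdict was reported.

**What I did:** I set the bare steel dish on the mat and let go, then stood the oil bottle in it. After that I moved the saws to the rack. The trays held blue, red and yellow from left to right, so blue went to the right end, red to the middle and yellow to the left.

**Last checks (scene camera):**

| Item | Offset | Limit |
|---|---|---|
| Each saw from its place's centre, along either rack axis | about 1.5 mm at most | 14 mm |
| Dish from the mat's centre | about 1.5 mm | 12 mm |
| Bottle from the dish's centre | under 1 mm | 8 mm |

- **Heights:** the saw cup tops measured 53–54 mm, against 54 mm expected.
- **Upright and clear:** everything stood upright in the picture, and the open gripper was clear of it all.

**Checks that failed or disagreed:**
- In the last top picture the arm hid the dish, the bottle and the red and yellow saws. It saw only part of the blue saw, about 3 mm from the other camera's reading. The final state therefore rests on the scene camera alone.
- An earlier top picture put the bottle about 3 mm off the dish's centre, still inside the limit.
- Before the moves, the two cameras differed by 2–3 mm on some points, close to their stated accuracy.

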